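# Click the tube head onto the mixer's square drive

### The job

Fit the blue tube head onto the bench mixer: take it by its black grip bar, set its square bore on the mixer's square drive, feel for the angle at which it drops on, and press gently (never harder than about 25 N) until the spring ball clicks and the hub sits fully home on the black washer, then let go. Leave the white head, the rack of red tubes and the small swab box where they stand.

Things in the scene. Friction and masses are not known exactly. Their poses are not given: they have to be found in the camera images.
- head_blue: tube head to be fitted, loose, 0.15-0.3 kg, standing on the worktop: square aluminium hub 44 x 44 x 30 mm, on it a blue disc of 100 mm diameter, 10 mm thick, with dark tube pockets, and on top a black grip bar. Origin: centre of the hub's underside, the mouth of its square bore; x along the grip bar, z up
- blue_bore (a point): same point as the origin of head_blue (mouth of the bore). The bore opens downward: a square hole 20.5 mm wide, mouth chamfered 2 mm, 30 mm deep, walls parallel to the head's x and y, so it fits the drive in four quarter turns. In each wall is a dimple for the drive's spring ball
- blue_grip (a point): middle of the black grip bar of the blue head, 59 mm above its underside: an upright bar 54 mm long (along x), 16 mm thick (along y), standing from 40 to 78 mm above the underside
- mixer: bench mixer, white and grey box 150 (x) x 120 (y) x 64 mm, fixed. Origin: centre of its underside, z up. From the middle of its top rise a steel collar (52 mm diameter, top at 70 mm), on it a black springy washer (47 mm diameter) and a square steel drive. A wall cabinet hangs over the back of the worktop (x over 0.6 m, from 0.55 m up): keep the arm in front of it
- drive_seat (a point): on the axis of the drive, 72 mm above the worktop: the head is home when its underside is here, resting on the washer (free top 1 mm higher, about 6 N per mm, stops dead 2 mm lower). Axes are the housing's, NOT the drive's: the spindle's angle is any, not reported, to be seen or felt. A brake of about 0.08 N m holds it; a head resting on it with 5 N can be turned without turning it
- drive_top (a point): top of the square drive, 27 mm above drive_seat. The drive is 19 mm wide, top edges chamfered 3 mm. An unaligned head rests on it, its underside 21.5 to 24.5 mm above drive_seat; within about 4 degrees of alignment it slides down freely to the ball, at about 18 mm
- ball_level (a point): point on the axis of the drive at the height of the spring ball, 14 mm above drive_seat. The ball (10 mm diameter) stands 3.5 mm out of one face of the drive. Pressing the head past it takes roughly 5 to 10 N beyond its weight, most at 16 to 12 mm above drive_seat; over the last 4 mm it snaps into the dimple, draws the head down on the washer and holds it
- head_white: a second head of the same shape and size with a white disc, loose, to be left alone. Origin: centre of its underside
- rack_red: black tube rack with red-capped tubes, 192 (x) x 109 (y) x 95 mm, loose, to be left alone. Origin: centre of its underside
- swab_box: small white and orange carton, 62 x 89 x 75 mm, loose, to be left alone. Origin: centre of its underside

How it is judged:
By the outcome, as a careful person would: the job done as asked, in the order asked, and still so for the second after the job is handed in, with the robot touching nothing.
It also fails if it takes over 64 s, if anything falls off the work surface, if the arm or the gripper's body presses on something with over 40 N, if the wrist force passes 120 N, or if a joint passes its speed limit or range.

### The arm

A 6-joint arm with a two-finger parallel gripper is mounted at the origin on a cart in front of the work surface, level with it; the furniture and walls round the work are solid. World frame = base frame: x ahead of the robot, y to its left, z up, the work surface at z = 0. Lengths are in m, angles in rad, forces in N, time in s.
With the tool pointing down it reaches from about 0.225 to 0.875 m from the base axis. Payload 3.4 kg.
Tool frame: the origin (TCP) lies on the mounting face of the last link; the fingertips stand 173 mm ahead of it and the grasp point (between the pads) lies 155 mm ahead of it; z points along the fingers, y is the line along which they close (so a half turn about z gives the same grasp; the last joint's range is limited). The gripper opens to 85 mm and grips with 20 to 120 N. Pads are 22 mm wide; open, the fingers measure 114 mm over their backs; the gripper's body (76 mm by 85 mm) begins 54 mm behind the grasp point. The pads swing forward as they close: fully open they stand 13 mm farther back than shut.
Start: joints at [1.084, 0.276, 1.505, -0, 1.361, -0.121], TCP at [0.206, 0.537, 0.405] pointing down, gripper open.
Joint ranges: [-2.89, 2.89], [-0.75, 2.08], [0.22, 2.7], [-1.18, 4.32], [0.11, 2.71], [-2.7, 2.7]. Speed limits (rad/s): [2.57, 2.57, 3.14, 3.14, 3.14, 3.14].

### API

Orientations are given as [roll, pitch, yaw] about the fixed x, y, z axes, in that order (R = Rz(yaw) Ry(pitch) Rx(roll)).
In Python, from workcell import ctrl gives the robot as it stands. Calls block until the motion is done:
- ctrl.goto(position, orientation): joint-space move of the TCP to a pose.
- ctrl.move_linear(position, rotation=None, vel=0.15, max_force=None): straight line of the TCP; rotation=None keeps the orientation; vel is the mean speed in m/s. With max_force (N) it stops when the force on the tool has changed by that much, and returns True; else False.
- ctrl.goto_joints(angles): joint-space move.
- ctrl.grip(opening, grasp_force=None): finger opening in m; grasp_force is the grip in N (None keeps the last); returns when the fingers have stopped.
- ctrl.pause(seconds).
- ctrl.inverse_kinematics(position, orientation): joint angles nearest the present ones, or None.
- ctrl.state(): the state.
- ctrl.snapshot(name): name is "side" or "top"; returns (picture, depth): 480x640x3 uint8, red, green, blue; 480x640 float32, m along the optical axis (not along the pixel's ray), 0 where there is no reading.
- ctrl.camera_params(name): a dict with "fx", "fy", "cx", "cy" (pixels), "dist" ([k1, k2, p1, p2, k3] as OpenCV has them; the pictures are not rectified), "world_from_camera" (4x4, takes a point from camera to world coordinates). Camera axes: x right, y down, z forward; pixel columns grow to the right and rows downward; lengths in m; the calibration is good to about 2 mm. A picture is of the moment at which its call begins. camera_params takes no time and is no camera call.
A pose or a line that the arm cannot do raises ctrl.PlanningError and nothing moves.
- ctrl.sign_off(): hands the job in; it is judged then, once.
Trained networks look in the newest picture that a camera, given by its name, has taken for a name from the list of things; names that differ only in an ending like _2 or _b are one class to them, and where a whole thing is asked for, a point or a joint stands for the part that bears it (a point fixed in the world has none). Each returns a list of dicts, best first, with "confidence" (0 to 1); they miss things now and then, are a little off and sometimes report something else, mostly with a low value. They report only what shows in the picture. A call takes as long as a camera call.
- ctrl.search_frame(thing, camera): "at" ([x, y, z] in m, in world coordinates, good to about 4 mm: the middle of the surface that is visible of it).
- ctrl.cut_out(thing, camera): "pixels" (480x640 bool, what is visible of it).
The state is a dict: "clock": time; "qpos": joint angles; "qvel": joint speeds; "tau": joint torques, N m; "tool_pos": TCP position; "orientation": TCP orientation; "wrist_force": force on the tool from outside, world axes, zero at the start; "torque": the same for the moment, N m; "finger_gap": finger opening in m; "grasp_force": force on a finger pad.
Only numpy, scipy, OpenCV 4.12 (cv2) and the standard library are available. Lean on these libraries where they do the work, as an engineer would, in place of code of your own. Each camera call takes 0.05 s, during which the arm holds its last target. There are 200 camera calls.

## Working session

There is one attempt and no reset: what is moved stays moved. The work goes in short steps, each a Python script; the robot and the scene stay as the last script left them, time stands still between calls to the robot, and variables do not carry over. Pictures are saved under pics/ and viewed, at most 10 in all, crops included, and the job is handed in when it is done.

```bash
mkdir -p pics; ls; python3 - <<'E'
from workcell import ctrl
import cv2,numpy as np
for c in ["top","side"]:
    p,d=ctrl.snapshot(c); cv2.imwrite(f"pics/{c}0.png",p[:,:,::-1]); np.save(f"{c}0d.npy",d)
    k=ctrl.camera_params(c); print(c,k["fx"],k["dist"],np.round(k["world_from_camera"],3).tolist())
    for t in ["head_blue","blue_grip","head_white","mixer","drive_top","rack_red","swab_box"]:
        print(t,[(np.round(r["at"],3).tolist(),round(r["confidence"],2)) for r in ctrl.search_frame(t,c)][:3])
s=ctrl.state();print(s["clock"],s["orientation"],s["wrist_force"],s["finger_gap"])
E
```

```text
pics
top 463.05185254348424 [-0.01987936  0.          0.          0.          0.        ] [[0.021, -0.991, 0.134, 0.396], [-1.0, -0.021, -0.001, -0.053], [0.004, -0.134, -0.991, 1.317], [0.0, 0.0, 0.0, 1.0]]
head_blue [([0.453, 0.16, 0.038], 0.86), ([0.493, -0.374, 0.026], 0.2)]
blue_grip [([0.452, 0.156, 0.035], 0.91)]
head_white [([0.497, 0.328, 0.039], 0.66)]
mixer [([0.481, -0.214, 0.064], 0.6)]
drive_top [([0.483, -0.21, 0.064], 0.83), ([0.458, 0.159, 0.041], 0.18)]
rack_red [([0.492, -0.373, 0.026], 0.66)]
swab_box [([0.619, 0.14, 0.075], 0.67)]
side 470.4042700484659 [0.03358904 0.         0.         0.         0.        ] [[0.969, -0.08, 0.235, 0.257], [-0.249, -0.34, 0.907, -1.116], [0.008, -0.937, -0.35, 0.508], [0.0, 0.0, 0.0, 1.0]]
head_blue [([0.449, 0.152, 0.045], 0.59)]
blue_grip [([0.451, 0.151, 0.039], 0.86)]
head_white [([0.49, 0.327, 0.04], 0.71)]
mixer [([0.617, 0.102, 0.052], 0.51)]
drive_top [([0.462, -0.252, 0.062], 0.68)]
rack_red [([0.475, -0.419, 0.028], 0.81)]
swab_box [([0.616, 0.103, 0.053], 0.76), ([0.464, -0.252, 0.06], 0.23)]
0.8 [3.14151357e+00 4.42411394e-05 2.77582141e+00] [-0.23185768 -0.93318652 -0.46436088] 0.08530338830061235
```

View pics/top0.png

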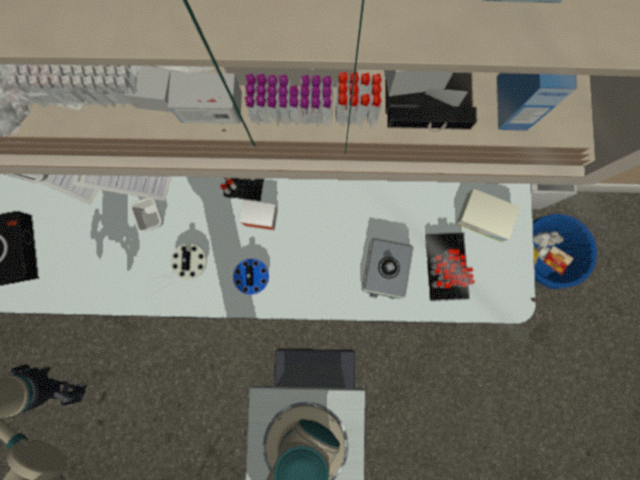

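View pics/side0.png

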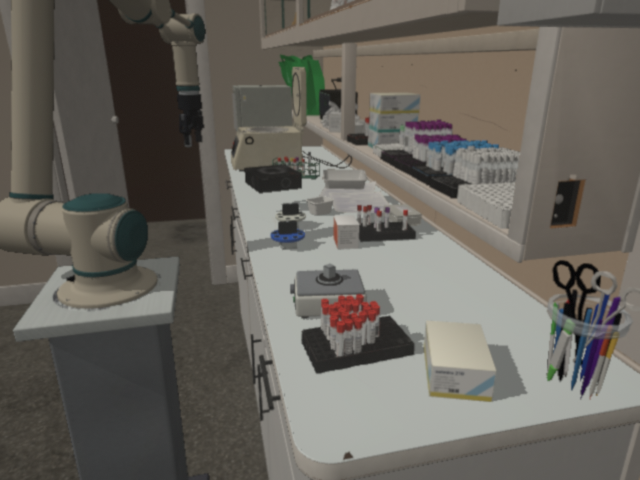

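The top view shows the blue head at pixel (251,276), the mixer at (388,267), the white head at (188,260) and the red rack at (450,266). Next I'll measure these more closely.

```bash
cat > h.py <<'E'
from workcell import ctrl
import cv2,numpy as np
def ray(c,uv,z):
    k=ctrl.camera_params(c);T=k["world_from_camera"]
    K=np.array([[k["fx"],0,k["cx"]],[0,k["fy"],k["cy"]],[0,0,1]])
    n=cv2.undistortPoints(np.array(uv,float).reshape(-1,1,2),K,np.array(k["dist"]))[:,0]
    d=np.c_[n,np.ones(len(n))]@T[:3,:3].T; o=T[:3,3]
    return o+d*((z-o[2])/d[:,2])[:,None]
def pix(c,P):
    k=ctrl.camera_params(c);T=np.linalg.inv(k["world_from_camera"])
    K=np.array([[k["fx"],0,k["cx"]],[0,k["fy"],k["cy"]],[0,0,1]])
    return cv2.projectPoints(np.array(P,float).reshape(-1,3),cv2.Rodrigues(T[:3,:3])[0],T[:3,3],K,np.array(k["dist"]))[0][:,0]
def axis(P):
    q=P[:,:2]-P[:,:2].mean(0);w,v=np.linalg.eigh(q.T@q);return np.degrees(np.arctan2(v[1,1],v[0,1]))%180, np.sqrt(w/len(P))
E
python3 - <<'E'
from h import *
p,_=ctrl.snapshot("top"); d=np.load("top0d.npy")
m=ctrl.cut_out("head_blue","top")[0]["pixels"]
hsv=cv2.cvtColor(p,cv2.COLOR_RGB2HSV)
b=((hsv[...,0]>100)&(hsv[...,0]<130)&(hsv[...,1]>120)); b[:,:225]=0;b[:,280:]=0;b[:250]=0;b[300:]=0
vu=np.argwhere(b); hull=cv2.convexHull(vu[:,::-1].astype(np.float32))
W=ray("top",hull.reshape(-1,2),0.050 if 0 else 0.040); print("disc circ",cv2.minEnclosingCircle(W[:,:2].astype(np.float32)),"mask",m.sum(), b.sum())
ins=np.zeros(b.shape,np.uint8);cv2.fillConvexPoly(ins,hull.astype(int),1)
dk=((p.max(2)<60)&(ins>0)).astype(np.uint8)
n,l,s,c=cv2.connectedComponentsWithStats(dk); 
for i in range(1,n):
    if s[i,4]>15:
        P=ray("top",np.argwhere(l==i)[:,::-1],0.078);print("bar?",s[i],P.mean(0),axis(P))
mm=ctrl.cut_out("mixer","top")[0]["pixels"].astype(np.uint8)
r=cv2.minAreaRect(np.argwhere(mm)[:,::-1].astype(np.float32)); box=cv2.boxPoints(r);Wb=ray("top",box,0.064);print("mixer",r,Wb.round(3).tolist(),Wb.mean(0))
print("drive px from circ:",d[255:280,380:397].min(), d[267,388])
for c,(u,v,w,h) in {"bl":(221,246,60,60),"mx":(358,237,60,60)}.items():
    cv2.imwrite(f"pics/{c}1.png",0*0+cv2.resize(p[v:v+h,u:u+w,::-1],None,fx=10,fy=10,interpolation=cv2.INTER_CUBIC))
ps,_=ctrl.snapshot("side");cv2.imwrite("pics/side1.png",cv2.resize(ps[225:325,230:380,::-1],None,fx=5,fy=5,interpolation=cv2.INTER_CUBIC))
E
cd pics; python3 -c "
import cv2,numpy as np
cv2.imwrite('a1.png',cv2.resize(np.hstack([cv2.imread('bl1.png'),cv2.imread('mx1.png')]),(800,400)))"
```

```text
disc circ ((0.4537992775440216, 0.15858295559883118), 0.0484277606010437) mask 1049 737
bar? [244 263   9  22 102] [0.45615596 0.15628182 0.078     ] (np.float64(10.364588102805499), array([0.00485784, 0.01707031]))
mixer ((386.8300476074219, 269.495361328125), (45.03131866455078, 57.581424713134766), 9.688786506652832) [[0.41, -0.141, 0.064], [0.564, -0.166, 0.064], [0.546, -0.287, 0.064], [0.392, -0.26, 0.064]] [ 0.47801485 -0.21332865  0.064     ]
drive px from circ: 0.0 1.2194593
```

View pics/a1.png

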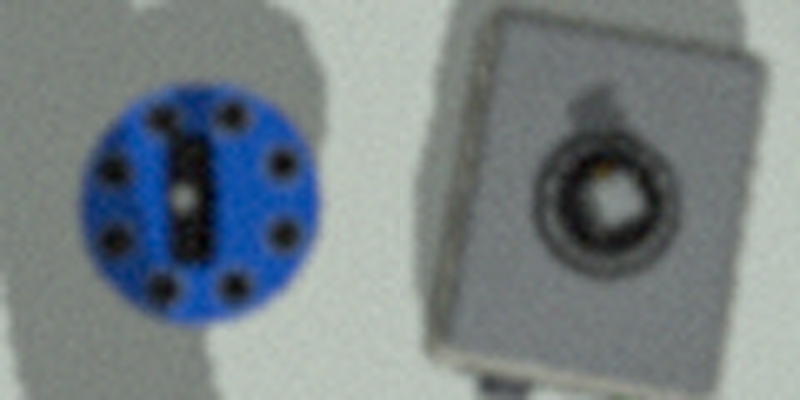

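View pics/side1.png

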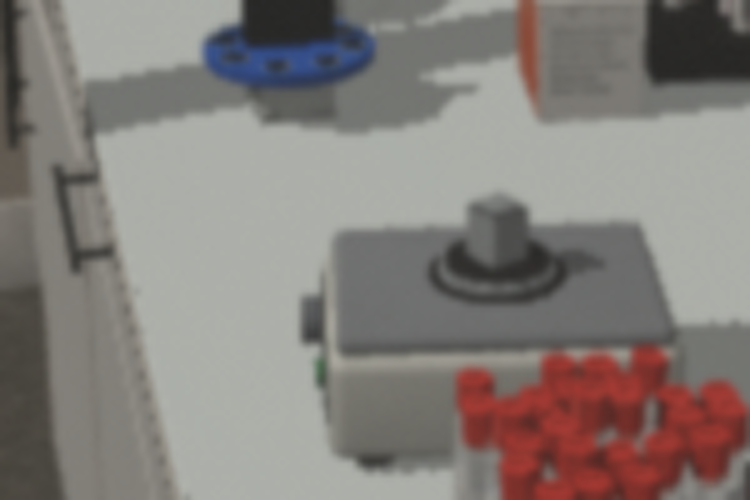

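The top crop shows the bar nearly vertical in the image (about world x), and the drive diamond with its orange ball towards image-up. The side crop shows one drive edge facing the camera, so the drive is at roughly 30° mod 90. I'll average frames and take a tighter crop of the drive.

```bash
python3 - <<'E'
from h import *
im=[]
for c in ["top","side"]:
    im.append(np.mean([ctrl.snapshot(c)[0].astype(float) for _ in range(10)],0)); np.save(f"avg_{c}.npy",im[-1])
x,y=0.481,-0.213
out=[]
for c,a in zip(["top","side"],im):
    o=pix(c,[x,y,0.09])[0].astype(int)-13; print(c,o,pix(c,[x,y,0.099]))
    cr=a[o[1]:o[1]+27,o[0]:o[0]+27,::-1]; cr=np.clip((cr-20)*1.3,0,255).astype(np.uint8)
    z=cv2.resize(cr,(400,400),interpolation=cv2.INTER_CUBIC)
    out.append(z)
cv2.imwrite("pics/d2.png",np.hstack(out))
E
```

```text
top [375 254] [[388.44807902 267.29850941]]
side [313 254] [[326.63158071 263.90163549]]
```

View pics/d2.png

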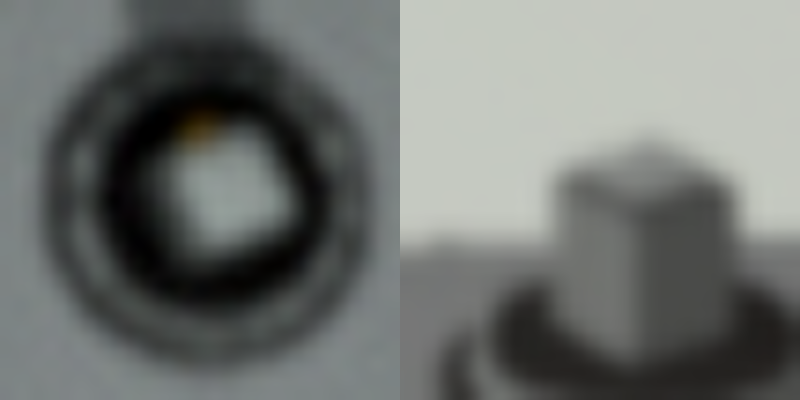

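The drive's two visible faces are nearly equally wide in the side view (edges at about x=555, 645 and 740). That puts the drive at about 30° in the world, and the orange ball at (197,125) agrees. I'll refine the centres next.

```bash
python3 - <<'E'
from h import *
for c,box in {"top":(225,280,250,300),"side":(262,312,205,250)}.items():
    a=np.load(f"avg_{c}.npy").astype(np.uint8); hsv=cv2.cvtColor(a,cv2.COLOR_RGB2HSV)
    b=(hsv[...,0]>100)&(hsv[...,0]<130)&(hsv[...,1]>110); k=np.zeros_like(b);k[box[2]:box[3],box[0]:box[1]]=1;b&=k
    e=cv2.convexHull(np.argwhere(b)[:,::-1].astype(np.float32))
    W=ray(c,e.reshape(-1,2),0.037)[:,:2].astype(np.float32)
    M=cv2.moments(W.reshape(-1,1,2)); print(c,"disc",M["m10"]/M["m00"],M["m01"]/M["m00"],cv2.minEnclosingCircle(W),np.ptp(W,axis=0))
print("drive top",ray("top",[[390.2,266.2]],0.099),"collar",ray("top",[[388.5,267.0]],0.070),"side",ray("side",[[329.2,265]],0.099))
# drive patch fit in top
a=np.load("avg_top.npy"); g=a.mean(2)[258:275,381:400]; th=cv2.resize(g,None,fx=8,fy=8,interpolation=cv2.INTER_CUBIC)
m=(th>125).astype(np.uint8); n,l,s,cc=cv2.connectedComponentsWithStats(m); 
i=l[int((266.2-258+.5)*8),int((390.2-381+.5)*8)]; P=np.argwhere(l==i)[:,::-1]
uv=(P+.5)/8-.5+[381,258]; W=ray("top",uv,0.099); print(s[i],W.mean(0),cv2.minAreaRect((W[:,:2]*1000).astype(np.float32)))
# pockets -> head angle
a=np.load("avg_top.npy"); g=a[245:305,220:282]; 
m=cv2.resize((g.max(2)),None,fx=6,fy=6,interpolation=cv2.INTER_CUBIC)<75
n,l,s,cc=cv2.connectedComponentsWithStats(m.astype(np.uint8)); 
for j in range(1,n):
    if 100<s[j,4]: 
        w=ray("top",[(cc[j]+.5)/6-.5+[220,245]],0.040)[0]; r=w[:2]-[.4545,.1575]; print(s[j,4],w.round(4),np.hypot(*r).round(4),np.degrees(np.arctan2(r[1],r[0])).round(1))
print(ctrl.state()["clock"])
E
```

```text
top disc 0.45363937259499076 0.15871553178573491 ((0.4532233476638794, 0.15873414278030396), 0.049310352653265) [0.09652552 0.09661305]
side disc 0.45051645377844074 0.1402784879902938 ((0.4532366693019867, 0.149523064494133), 0.049064718186855316) [0.09426293 0.07278087]
drive top [[ 0.48398692 -0.21760586  0.099     ]] collar [[ 0.48382067 -0.21695267  0.07      ]] side [[ 0.48496147 -0.21995885  0.099     ]]
[  55   53   44   40 1182] [ 0.48290555 -0.21718316  0.099     ] ((483.2538757324219, -217.0160675048828), (12.157501220703125, 12.25937557220459), 30.25212860107422)
456 [0.4892 0.147  0.04  ] 0.0362 -16.8
4532 [0.4593 0.1634 0.04  ] 0.0076 51.0
389 [0.47   0.1248 0.04  ] 0.0362 -64.7
707 [0.4655 0.1951 0.04  ] 0.0392 73.7
387 [0.4408 0.1231 0.04  ] 0.037 -111.6
788 [0.4367 0.193  0.04  ] 0.0397 116.6
559 [0.4172 0.1727 0.04  ] 0.0402 157.8
396 [0.419  0.1425 0.04  ] 0.0385 -157.1
2.0
```

```bash
python3 - <<'E'
from h import *
B=np.array([.4536,.1584]);D=np.array([.4833,-.2171])
for k in (0,1):
    for n,p,y in(("pick",B,3.2),("place",D,30),("place-",D,15),("place+",D,45)):
        for z in(.218,.36): print(k,n,z,np.round(ctrl.inverse_kinematics([*p,z],[np.pi,0,np.radians(y+180*k)]),2))
y=np.radians(183.2)
ctrl.goto([*B,.31],[np.pi,0,y]); ctrl.grip(.06,80)
print(ctrl.state()["clock"])
print(ctrl.move_linear([*B,.218],vel=.12,max_force=15)); 
print(ctrl.grip(0.0,80)); s=ctrl.state();print(s["tool_pos"],s["finger_gap"],s["grasp_force"],s["wrist_force"],s["clock"])
ctrl.move_linear([*B,.35],vel=.15); ctrl.pause(.2)
s=ctrl.state();print(s["finger_gap"],s["wrist_force"],s["torque"],s["qpos"],s["clock"])
for i,c in enumerate(["top","side"]): 
    p,_=ctrl.snapshot(c); cv2.imwrite(f"pics/g_{c}.png",p[:,:,::-1]); 
E
```

```text
0 pick 0.218 [ 0.19  0.32  1.97 -0.    0.85  1.71]
0 pick 0.36 [ 0.19  0.17  1.77 -0.    1.21  1.71]
0 place 0.218 [-0.55  0.38  1.87 -0.    0.89  0.49]
0 place 0.36 [-0.55  0.24  1.67 -0.    1.23  0.49]
0 place- 0.218 [-0.55  0.38  1.87 -0.    0.89  0.76]
0 place- 0.36 [-0.55  0.24  1.67 -0.    1.23  0.76]
0 place+ 0.218 [-0.55  0.38  1.87 -0.    0.89  0.23]
0 place+ 0.36 [-0.55  0.24  1.67 -0.    1.23  0.23]
1 pick 0.218 [ 0.19  0.32  1.97  0.    0.85 -1.44]
1 pick 0.36 [ 0.19  0.17  1.77  0.    1.21 -1.44]
1 place 0.218 [-0.55  0.38  1.87  0.    0.89 -2.65]
1 place 0.36 [-0.55  0.24  1.67  0.    1.23 -2.65]
1 place- 0.218 [-0.55  0.38  1.87  0.    0.89 -2.39]
1 place- 0.36 [-0.55  0.24  1.67  0.    1.23 -2.39]Traceback (most recent call last):
  File "<stdin>", line 5, in <module>
    return _wrapfunc(a, 'round', decimals=decimals, out=out)
    return _wrapit(obj, method, *args, **kwds)
    result = getattr(arr, method)(*args, **kwds)
TypeError: unsupported operand type(s) for *: 'NoneType' and 'float'
```

Using yaw near 0 keeps joint 6 well within range.

```bash
python3 - <<'E'
from h import *
B=np.array([.4536,.1584])
y=np.radians(3.2)
ctrl.goto([*B,.31],[np.pi,0,y]); ctrl.grip(.06,80)
print(ctrl.state()["clock"])
hit=ctrl.move_linear([*B,.218],vel=.12,max_force=15); print(hit)
if not hit:
    ctrl.grip(0.0,80); s=ctrl.state();print(s["tool_pos"],s["finger_gap"],s["grasp_force"],s["wrist_force"],s["clock"])
    ctrl.move_linear([*B,.35],vel=.15); ctrl.pause(.2)
s=ctrl.state();print(s["finger_gap"],s["wrist_force"],s["torque"],s["qpos"],s["clock"])
o=[]
for c in ["top","side"]: 
    p,_=ctrl.snapshot(c); q=pix(c,[*B,.17])[0].astype(int); o.append(cv2.resize(p[q[1]-40:q[1]+60,q[0]-50:q[0]+50,::-1],(400,400),interpolation=cv2.INTER_CUBIC))
cv2.imwrite("pics/g.png",np.hstack(o))
E
```

```text
4.0667
False
[0.45364306 0.15844631 0.21828149] 0.015027572433128834 78.71550679206848 [-0.32704653  0.02447869  0.8597233 ] 5.45
0.01496207517065636 [ 0.07780984 -0.15726644 -2.01722377] [ 0.00486182 -0.03883472  0.03211209] [1.90972470e-01 1.74858424e-01 1.78803204e+00 1.91731670e-05
 1.18074148e+00 1.70595122e+00] 6.6833
```

View pics/g.png

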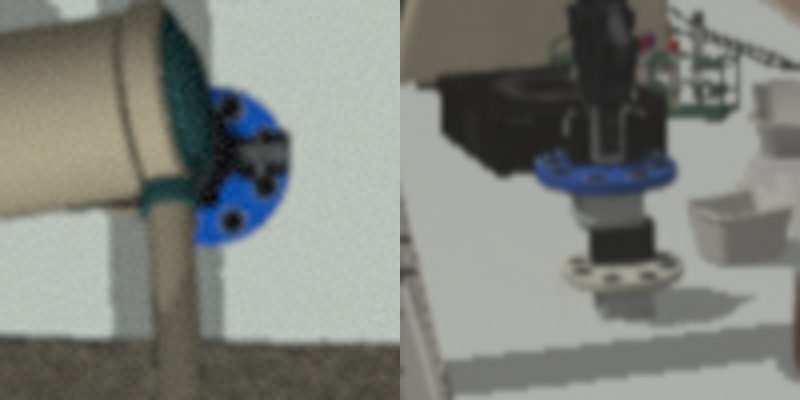

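The head is held level, with the bar square between the pads. Next I'll carry it over the drive at 30° and lower it with a force guard.

```bash
python3 - <<'E'
from h import *
D=np.array([.4833,-.2171]); O=.2183
R=lambda a:[np.pi,0,np.radians(a)]
ctrl.goto([*D,.13+O],R(30)); ctrl.pause(.3)
s=ctrl.state();print(s["tool_pos"],s["wrist_force"].round(2) if hasattr(s["wrist_force"],"round") else s["wrist_force"],s["clock"])
ctrl.move_linear([*D,.102+O],vel=.06)
hit=ctrl.move_linear([*D,.0905+O],vel=.012,max_force=5)
s=ctrl.state();print(hit,"u",s["tool_pos"][2]-O-.072,s["tool_pos"],s["wrist_force"],s["torque"],s["finger_gap"],s["clock"])
E
```

```text
[ 0.48350861 -0.21638083  0.34838846] [-0.43  0.37 -2.4 ] 8.4917
False u 0.018541712100138344 [ 0.48369848 -0.21688674  0.30884171] [ 3.53366171  2.96590272 -3.47611236] [ 0.69698921 -0.80844843 -0.09208037] 0.014461022276902998 10.2167
```

It slid down to 18.5 mm, so it's aligned and resting at the ball. Before pressing I'll take out the side load.

```bash
python3 - <<'E'
from h import *
O=.2183; D=np.array([.4833,-.2171])
def rep(t):
    s=ctrl.state();print(t,"u %.2f"%((s["tool_pos"][2]-O-.072)*1e3),np.round(s["tool_pos"],4),np.round(s["wrist_force"],1),np.round(s["torque"],2),round(s["finger_gap"],4),round(s["clock"],2));return s
D=D+[.001,.001]
ctrl.move_linear([*D,.0905+O],vel=.01); rep("shift")
for u in (.084,.079,.076,.0735,.072):
    hit=ctrl.move_linear([*D,u+O],vel=.012,max_force=17); s=rep((u,hit))
    if hit: break
E
```

```text
shift u 18.53 [ 0.4842 -0.2163  0.3088] [ 2.8  1.2 -3.3] [ 0.18 -0.48 -0.1 ] 0.0154 10.51
(0.084, False) u 11.99 [ 0.4844 -0.2162  0.3023] [3.  0.6 0.7] [ 0.09 -0.5  -0.13] 0.0151 11.2
(0.079, False) u 6.29 [ 0.4845 -0.2161  0.2966] [ 4.1 -0.3 -3.1] [-0.03 -0.81 -0.05] 0.0149 11.77
(0.076, False) u 2.97 [ 0.4843 -0.2161  0.2933] [ 5.2 -0.6 -9. ] [-0.19 -1.01 -0.03] 0.0149 12.17
(0.0735, False) u 1.29 [ 0.4841 -0.2162  0.2916] [ 2.8 -2.1 -4.6] [-0.29 -0.68 -0.01] 0.015 12.53
(0.072, False) u 0.60 [ 0.4841 -0.2162  0.2909] [ 2.2 -1.6  1.8] [-0.21 -0.29  0.01] 0.015 12.8
```

The ball has snapped in (a downward pull of about 7 N, then washer contact). One more gentle press, then I'll let go and check.

```bash
python3 - <<'E'
from h import *
O=.2183; D=np.array([.4843,-.2161])
def rep(t):
    s=ctrl.state();print(t,"u %.2f"%((s["tool_pos"][2]-O-.072)*1e3),np.round(s["tool_pos"],4),np.round(s["wrist_force"],1),np.round(s["torque"],2),round(s["finger_gap"],4),round(s["clock"],2))
hit=ctrl.move_linear([*D,.0698+O],vel=.008,max_force=10); rep(hit); ctrl.pause(.2); rep("hold")
z=ctrl.state()["tool_pos"][2]
ctrl.grip(.05); rep("open")
print(ctrl.move_linear([*D,z+.13],vel=.1,max_force=12)); rep("up")
ctrl.goto([.30,.1,.42],[np.pi,0,.5]);ctrl.pause(.3); rep("away")
o=[]
for c in ["top","side"]:
    p,d=ctrl.snapshot(c); q=pix(c,[*D,.1])[0].astype(int); o.append(cv2.resize(p[q[1]-40:q[1]+40,q[0]-40:q[0]+40,::-1],(400,400),interpolation=cv2.INTER_CUBIC))
    a=p.copy(); hsv=cv2.cvtColor(a,cv2.COLOR_RGB2HSV); b=(hsv[...,0]>100)&(hsv[...,0]<130)&(hsv[...,1]>110); k=np.zeros_like(b);k[q[1]-30:q[1]+30,q[0]-30:q[0]+30]=1;b&=k
    W=ray(c,cv2.convexHull(np.argwhere(b)[:,::-1].astype(np.float32)).reshape(-1,2),.109)[:,:2].astype(np.float32); print(c,cv2.minEnclosingCircle(W))
    dz=d[b&(d>0)]; v=np.argwhere(b&(d>0)); cp=ctrl.camera_params(c)
    if c=="top":
        P=np.c_[(v[:,1]-cp["cx"])/cp["fx"]*dz,(v[:,0]-cp["cy"])/cp["fy"]*dz,dz,np.ones(len(dz))]@np.array(cp["world_from_camera"]).T; print("disc z",np.median(P[:,2]))
    for t in ["head_white","rack_red","swab_box"]: print(t,[np.round(r["at"],3).tolist() for r in ctrl.search_frame(t,c)][:1])
cv2.imwrite("pics/f.png",np.hstack(o))
E
```

```text
True u -0.44 [ 0.4841 -0.2162  0.2899] [-1.4 -0.8  7.7] [ 0.13  0.2  -0.09] 0.0148 13.14
hold u -0.38 [ 0.4841 -0.2161  0.2899] [-0.3  1.1  7.4] [0.03 0.23 0.04] 0.0146 13.34
open u -1.50 [ 0.4845 -0.2164  0.2888] [ 0.2  0.3 -0.1] [0.04 0.03 0.02] 0.0499 13.78
False
up u 128.89 [ 0.4842 -0.216   0.4192] [-0.7  0.1  1.1] [-0.01 -0.02 -0.02] 0.0502 15.23
away u 129.60 [0.3006 0.0997 0.4199] [ 0.5 -0.5  0.1] [-0.07  0.   -0.04] 0.05 16.9
top ((0.48408809304237366, -0.2171105295419693), 0.0507221482694149)
disc z 0.11251781493645197
head_white [[0.497, 0.33, 0.039]]
rack_red [[0.485, -0.214, 0.11]]
swab_box [[0.618, 0.138, 0.073]]
side ((0.4848548173904419, -0.22088117897510529), 0.05417770519852638)
head_white [[0.494, 0.329, 0.04]]
rack_red [[0.477, -0.419, 0.024]]
swab_box [[0.619, 0.101, 0.055]]
```

View pics/f.png

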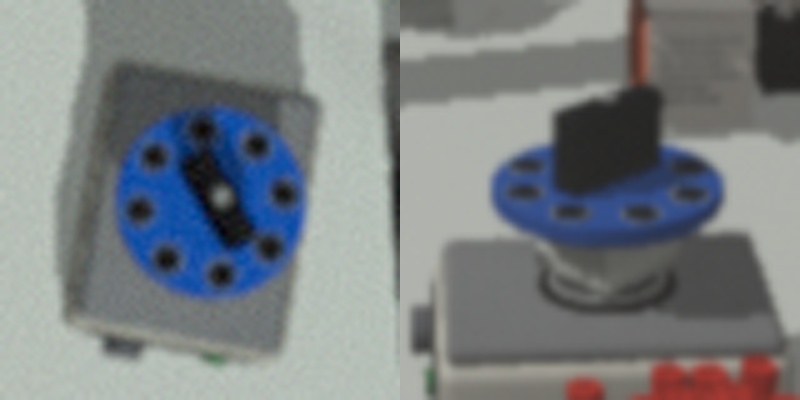

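The final picture shows the blue head level on the collar at about (210,200) in the top view. Disc height is 0.1125 m against 0.112 m expected when home, and the other things haven't moved.

```bash
python3 -c "
from workcell import ctrl
print(ctrl.sign_off())"
```

```text
the job is handed in; nothing more can be done
None
```

The blue head is clicked home on the mixer's drive and released, the white head, rack and swab box were not touched, and the job was handed in at about 17 s; I don't have the judge's verdict.

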